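# Cross the polarisers on the strain viewer

## Task

A glass button from an old sewing box lies in the strain viewer to be checked. With the fingertips, gently push the upright post on the analyser lever around its arc until the lever's pointer stands at the one long mark on the white scale (polarisers crossed), then move clear. Only push: do not grip the lever, do not lift or shift the viewer, and leave the button in it and the sewing things around it where they are.

Things in the scene. Friction and masses are not known exactly. Their poses are not given: they have to be found in the camera images.
- viewer: Bench strain viewer, 2.9 kg, loose on rubber feet: grey lamp base 215 x 170 x 52 mm, column at the back, head with a level analyser ring (118 mm across, top 195 mm up) and a white scale sector (radius 54 to 124 mm, 72 degrees either side of the front, face 176 mm up). Origin: on the ring's axis, at bench height. z up, x from the front to the column; only the lever's post is higher than the ring.
- analyser (a joint): Angle of ring and lever (rad), anticlockwise positive from above. At a the lever points along (-cos a, -sin a) in the viewer's frame: 0 is the front (-x), positive towards its -y side. End stops at -1.08 and +1.08. The pointer stands at the long mark at 0.524. Starts between -1.0 and +0.1. Some 1.2 N at the post turns it; it stays where it is left.
- post_top (a point): Centre of the top of the lever's finger post: an upright black pin 12 mm thick, 82 mm from the ring's axis, its top 232 mm above the bench; the lever bar (10 mm wide) that carries it has its top 186 mm up. Push it sideways with the fingertips 20 to 30 mm below its top; over scale and ring there is free room above 200 mm on both sides of the post.
- pointer_tip (a point): Tip of the lever's pointer, 102 mm from the ring's axis, in line with the post, 182 mm above the bench, just over the scale.
- crossed_mark (a point): Middle of the long black mark on the scale, 112 mm from the ring's axis: 19 mm long, 4 mm wide, running outward. The scale has 13 marks, one every 10 degrees; the others are 6 or 10 mm long and half as wide. It is the tenth (90 degrees) counted from the scale's +y end.
- glass_button: Amber glass button, 34 mm across and 10 mm high, lying on the lamp window inside the viewer, 58 mm above the bench. To be left alone. Origin: centre of its underside.
- reel: Reel of blue thread, 38 mm across and 52 mm high, upright on the bench beside the viewer. To be left alone. Origin: centre of its underside.
- tape_measure: Round white tape measure, 58 mm across and 20 mm high, flat on the bench beside the viewer. To be left alone. Origin: centre of its underside.
- button_tray: Open wooden tray of buttons, 130 x 90 x 28 mm, on the bench beside the viewer. To be left alone. Origin: centre of its underside.

How it is judged:
At the end, for the whole second after the job is handed in: The lever's pointer rests within 0.05 rad (about 3 degrees, 5 mm at the pointer) of the long mark; the viewer stands upright, and it, the glass button in it, the reel, the tape measure and the button tray are all within 15 mm of where they were (value of joint analyser between 0.474 and 0.574 rad and velocity of joint analyser between -0.02 and 0.02 rad/s and distance of each of crossed_mark, glass_button, reel, tape_measure, button_tray from where it was at the start of the episode below 0.015 m and angle between viewer's own z axis and vertical below 0.05 rad and linear speed of viewer below 0.02 m/s); the robot touches nothing.
It fails at once if the lever or another part of the viewer is gripped or shoved with more than 20 N (contact force between the fingers and viewer above 20 N).
It fails at once if the viewer is lifted off the bench by more than 6 mm or tipped (height (world z) of viewer above 0.006 m or angle between viewer's own z axis and vertical above 0.08 rad).
It fails at once if the viewer is shifted by more than 15 mm (distance of crossed_mark from where it was at the start of the episode above 0.015 m).
It fails at once if the glass button, reel, tape measure or button tray is moved by more than 15 mm (distance of any of glass_button, reel, tape_measure, button_tray from where it was at the start of the episode above 0.015 m).
It also fails if it takes over 40 s, if anything falls off the work surface, if the arm or the gripper's body presses on something with over 40 N, if the wrist force passes 120 N, or if a joint passes its speed limit or range.

## Robot

A 7-joint arm with a two-finger parallel gripper is mounted at the origin on the work surface. World frame = base frame: x ahead of the robot, y to its left, z up, the work surface at z = 0. Lengths are in m, angles in rad, forces in N, time in s.
With the tool pointing down it reaches from about 0.35 to 0.775 m from the base axis. Payload 3.1 kg.
Tool frame: the origin (TCP) lies midway between the tips of the shut fingers; the grasp point (between the pads) lies 19 mm behind it; x points along the fingers, z is the direction in which the jaws open and shut, and the axes are right-handed (so a half turn about x gives the same grasp; the last joint's range is limited). The gripper opens to 85 mm and grips with 20 to 120 N. Pads are 22 mm wide; open, the fingers measure 114 mm over their backs; the gripper's body (76 mm by 85 mm) begins 54 mm behind the grasp point. The pads swing forward as they close: fully open they stand 13 mm farther back than shut.
Start: joints at [-1.174, 0.311, 0.014, 1.512, -0.004, 1.319, -0.027], TCP at [0.234, 0.498, 0.231] pointing down, gripper open.
Joint ranges: [-2.7, 2.7], [-0.3, 1.91], [-1.27, 1.3], [0.12, 2.57], [-1.44, 4.58], [0.2, 2.03], [-3.05, 3.05]. Speed limits (rad/s): [2.79, 2.79, 3.14, 3.14, 3.14, 3.14, 3.14].

## Interface

Orientations are given as a unit quaternion [x, y, z, w].
In Python, from bench import env gives the robot as it stands. The module is installed in compiled form; this text tells all that it offers.
- The arm moves only by the shell command python3 -m pendant 'ROWS' [OPENING]. ROWS is JSON, a list of rows, each an object of numbers: "tx", "ty", "tz": the shift along the tool's x, y, z in mm; "rx", "ry", "rz": the turn, a rotation vector about the tool's x, y, z in degrees. A call has 1 to 10 rows; each row is the pose to reach, as a shift and turn from the pose commanded when the call began, along the tool's axes at that moment; what a row does not reach only later rows make up. A row lasts 1/12 s, in which the tool goes at most 41.7 mm and 7.16 degrees, less where a joint would pass 70% of its speed; a pose out of reach is approached as far as the arm can. A call with a gripper value outside its range is refused whole. OPENING is the closure in counts, from 0 (fully open) to 255 (shut), set as the call begins (- or left out, the last holds). The fingers move at their own pace and stop on an object; the grip force is fixed at half the most. Time passes only in rows, so rows that repeat a pose let the fingers close. It gives the time, the measured TCP pose, the force and the opening at its end, in the units of the state.
- env.get_obs(): the state, without advancing time (a new reading comes with each control period).
- env.camera(name): name is "scene" or "side" or "wrist"; returns a dict with "pixels" (400x640x3 uint8, red, green, blue), "mtx" (3x3 intrinsics, pixels), "view" (4x4, takes a point from world to camera coordinates). Camera axes: x right, y down, z forward; pixel columns grow to the right and rows downward; lengths in m; the calibration is good to about 2 mm. A picture is of the moment at which its call begins. There is no depth.
- env.job_done(): hands the job in, once; it reports no verdict.
The state is a dict: "time_s": time; "joint_positions": joint angles; "joint_vel": joint speeds; "tau": joint torques, N m; "position": TCP position; "ee_rot": TCP orientation; "ft_force": force on the tool from outside, world axes, zero at the start; "moment": the same for the moment, N m; "grip_width": finger opening in m.
Only numpy, scipy, OpenCV 4.12 (cv2) and the standard library are available. Lean on these libraries where they do the work, as an engineer would, in place of code of your own. Each camera call takes 0.05 s, during which the arm holds its last target. There are 200 camera calls.

## Working session

There is one attempt and no reset: what is moved stays moved. The work goes in short steps, Python scripts to look and compute and a shell command to move; the robot and the scene stay as the last step left them, time stands still between calls to the robot, and variables do not carry over. Pictures are saved under pics/ and viewed, about 8 in all and at most 12, crops included, and the job is handed in when it is done.

```bash
mkdir -p pics
python3 - <<'E'
from bench import env
import cv2,numpy as np
for n in("scene","side"):
    c=env.camera(n); cv2.imwrite(f"pics/{n}0.png",c["pixels"][:,:,::-1]); print(n,c["mtx"].tolist(),np.round(c["view"],4).tolist())
o=env.get_obs(); print(o["position"],o["ee_rot"],o["grip_width"],o["time_s"])
E
```

```text
scene [[372.26636738786044, 0.0, 318.04610709278035], [0.0, 372.26636738786044, 192.7710826167163], [0.0, 0.0, 1.0]] [[-0.3729, 0.9278, -0.0148, 0.1312], [0.7637, 0.2978, -0.5729, -0.3726], [-0.5271, -0.2249, -0.8195, 1.236], [0.0, 0.0, 0.0, 1.0]]
side [[415.3651453027193, 0.0, 321.4170699364656], [0.0, 415.3651453027193, 198.380727153632], [0.0, 0.0, 1.0]] [[-0.4536, -0.8912, 0.0036, 0.3198], [-0.8515, 0.4322, -0.2968, 0.4995], [0.263, -0.1378, -0.9549, 1.0233], [0.0, 0.0, 0.0, 1.0]]
[0.23338291 0.49730755 0.23033756] [-0.37965285  0.59742245  0.37879163  0.59621056] 0.08548923551462012 0.1
```

View pics/scene0.png

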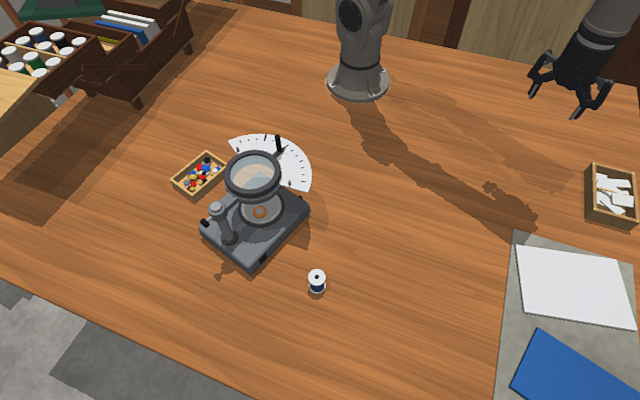

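View pics/side0.png

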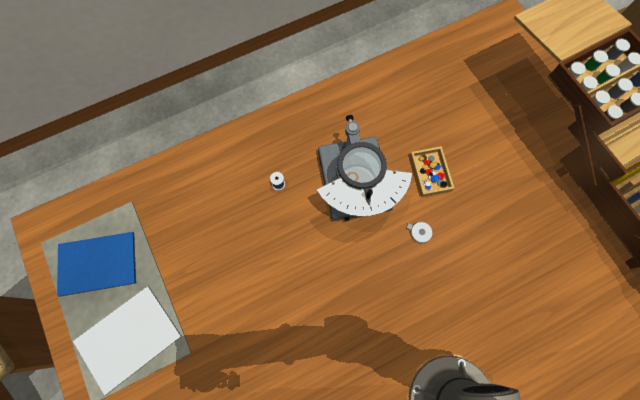

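Scene: viewer near (255,195), with the post about (278,145). Side (nearly overhead): ring centre about (361,165), lever about (369,195), scale to its lower side, tape (421,232), tray (432,171), reel (277,181). I'll enlarge both.

Run:
```python
import cv2,numpy as np
a=cv2.imread("pics/side0.png")[135:225,305:425]; b=cv2.imread("pics/scene0.png")[120:210,215:325]
f=lambda i:cv2.resize(i,None,fx=6,fy=6,interpolation=cv2.INTER_CUBIC)
a=f(a);b=f(b)
cv2.imwrite("pics/z0.png",a);cv2.imwrite("pics/z1.png",b)
```

```text
(no output)
```

View pics/z0.png

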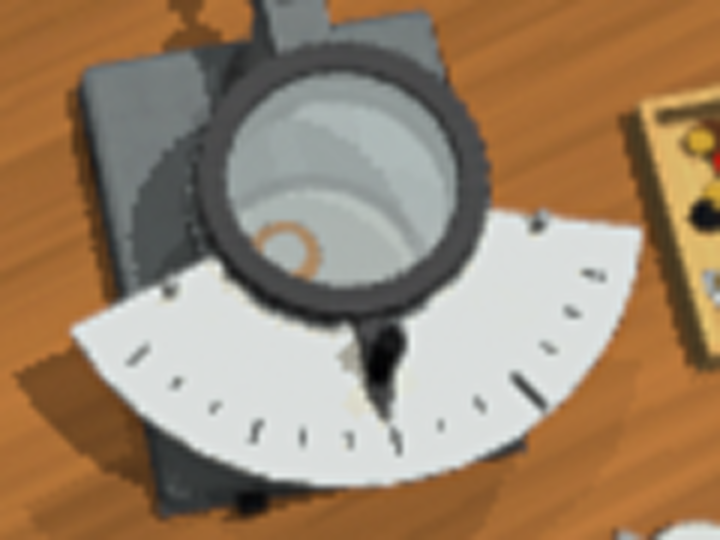

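View pics/z1.png

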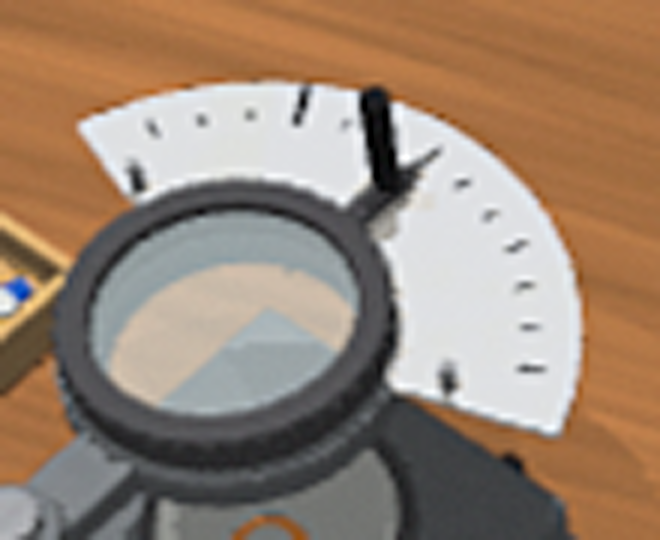

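Side crop: long mark middle (529,391) zoomed, the tenth mark from the left end, pointer tip (387,417), post top about (390,338). Sector corners (72,330) and (643,230), ring about (343,182). The lever stands near the 0° mark and has to go right in this view. Now the frame fit.

```bash
cat > h.py <<'E'
import numpy as np, json
from scipy.spatial.transform import Rotation as R
def ray(c,uv,z):
    V=np.array(c["view"]);d=V[:3,:3].T@np.linalg.inv(c["mtx"])@[*uv,1];o=-V[:3,:3].T@V[:3,3]
    return (o+d*(z-o[2])/d[2])
def fit(L,W): # planar rigid fit
    L=np.array(L);W=np.array(W);l=L.mean(0);w=W.mean(0)
    z=((W-w)@[1,1j])@np.conj((L-l)@[1,1j]);t=np.angle(z)
    r=np.array([[np.cos(t),-np.sin(t)],[np.sin(t),np.cos(t)]]);return t,w-r@l,r
pt=lambda r,a:(-r*np.cos(a),-r*np.sin(a))
E
python3 - <<'E'
from bench import env
from h import *
o=env.get_obs();D=np.deg2rad
for n,x0,y0,P in(("side",305,135,dict(ring=(343,182),lm=(529,391),c1=(72,330),c2=(643,230),tip=(387,417),top=(394,334))),
           ("scene",215,120,dict(ring=(227,311),lm=(301,106),c1=(558,435),c2=(78,127),tip=(437,151),top=(374,97)))):
    c=env.camera(n);Z=dict(ring=.195,lm=.176,c1=.176,c2=.176,tip=.182,top=.232)
    w={k:ray(c,(x0+(u-2.5)/6,y0+(v-2.5)/6),Z[k])[:2] for k,(u,v) in P.items()}
    L=[(0,0),pt(.112,.524),pt(.124,-D(72)),pt(.124,D(72))]
    W=[w[k] for k in("ring","lm","c1","c2")]
    t,p,r=fit(L,W);print(n,"yaw",t,"org",p,"res mm",np.round(1e3*(W-(np.array(L)@r.T+p)),1).tolist())
    for k in("tip","top"):
        q=r.T@(w[k]-p);print(k,w[k],"a",np.arctan2(-q[1],-q[0]),"r",np.hypot(*q))
print(o["position"],R.from_quat(o["ee_rot"]).as_matrix().round(3).tolist())
E
```

```text
side yaw -0.2835582730770554 org [ 0.59026367 -0.0499913 ] res mm [[-1.9, 1.3], [0.7, -0.6], [1.0, -0.4], [0.2, -0.3]]
tip [ 0.4971179  -0.02009216] a -0.027045158794615644 r 0.09782685094233327
top [ 0.51413693 -0.0260489 ] a -0.02115405691099487 r 0.07980300430605083
scene yaw -0.2791387113771577 org [ 0.5929263  -0.04821879] res mm [[1.3, 1.7], [-1.4, -1.0], [0.3, -0.8], [-0.3, 0.1]]
tip [ 0.48993479 -0.01542541] a -0.029120009206542154 r 0.10808633677293998
top [ 0.51480383 -0.02371036] a -0.024855519632700482 r 0.08187663582531406
[0.23338291 0.49730755 0.23033756] [[-0.001, -0.905, 0.425], [-0.002, 0.425, 0.905], [-1.0, -0.0, -0.002]]
```

```bash
python3 -m pendant '[{"tx":-6,"ty":-12,"tz":-8,"rx":-1},{"tx":-14,"ty":-38,"tz":-25,"rx":-3},{"tx":-20,"ty":-68,"tz":-45,"rx":-6},{"tx":-25,"ty":-98,"tz":-65,"rx":-9},{"tx":-30,"ty":-128,"tz":-85,"rx":-12},{"tx":-30,"ty":-158,"tz":-105,"rx":-15},{"tx":-30,"ty":-188,"tz":-125,"rx":-18},{"tx":-30,"ty":-218,"tz":-145,"rx":-21},{"tx":-30,"ty":-240,"tz":-159,"rx":-24},{"tx":-30,"ty":-250,"tz":-166,"rx":-25}]' 255
python3 - <<'E'
from bench import env
from h import *
o=env.get_obs();M=R.from_quat(o["ee_rot"]).as_matrix();print(o["position"],M.round(3).tolist(),o["grip_width"])
print("to approach, tool mm",1e3*M.T@(np.array([.514,.035,.26])-o["position"]))
E
```

```text
[0.23347354 0.49752183 0.2306451 ] [[-0.001, -0.905, 0.425], [-0.001, 0.425, 0.905], [-1.0, -0.0, -0.001]] 0.08547156342278074
to approach, tool mm [ -28.90540622 -450.42143073 -299.61351571]invalid input at $[0]: expected keys tx, ty, tz, rx, ry, rz
```

All six keys are needed in every row.

```bash
python3 -m pendant '[{"tx":-6,"ty":-12,"tz":-8,"rx":-1,"ry":0,"rz":0},{"tx":-14,"ty":-38,"tz":-25,"rx":-3,"ry":0,"rz":0},{"tx":-20,"ty":-68,"tz":-45,"rx":-6,"ry":0,"rz":0},{"tx":-25,"ty":-98,"tz":-65,"rx":-9,"ry":0,"rz":0},{"tx":-30,"ty":-128,"tz":-85,"rx":-12,"ry":0,"rz":0},{"tx":-30,"ty":-158,"tz":-105,"rx":-15,"ry":0,"rz":0},{"tx":-30,"ty":-188,"tz":-125,"rx":-18,"ry":0,"rz":0},{"tx":-30,"ty":-218,"tz":-145,"rx":-21,"ry":0,"rz":0},{"tx":-30,"ty":-240,"tz":-159,"rx":-24,"ry":0,"rz":0},{"tx":-30,"ty":-250,"tz":-166,"rx":-25,"ry":0,"rz":0}]' 255
python3 - <<'E'
from bench import env
from h import *
o=env.get_obs();M=R.from_quat(o["ee_rot"]).as_matrix();print(o["position"],M.round(3).tolist(),o["grip_width"])
print("to approach, tool mm",1e3*M.T@(np.array([.514,.035,.26])-o["position"]))
E
```

```text
time_s: 1.03
position: [0.392, 0.2366, 0.2614]
ee_rot: [-0.499, 0.502, 0.497, 0.502]
ft_force: [0.3, 0.2, -1.1]
grip_width: 0.0001
[0.39195105 0.23658572 0.26141404] [[0.001, -1.0, 0.008], [-0.002, 0.008, 1.0], [-1.0, -0.001, -0.002]] 6.444777392463235e-05
to approach, tool mm [   1.97506528 -123.60557886 -200.63028085]
```

```bash
python3 -m pendant '[{"tx":0,"ty":-10,"tz":-16,"rx":0,"ry":0,"rz":0},{"tx":0,"ty":-28,"tz":-45,"rx":0,"ry":0,"rz":0},{"tx":0,"ty":-47,"tz":-76,"rx":0,"ry":0,"rz":0},{"tx":0,"ty":-66,"tz":-107,"rx":0,"ry":0,"rz":0},{"tx":0,"ty":-85,"tz":-138,"rx":0,"ry":0,"rz":0},{"tx":0,"ty":-104,"tz":-168,"rx":0,"ry":0,"rz":0},{"tx":0,"ty":-118,"tz":-190,"rx":0,"ry":0,"rz":0},{"tx":0,"ty":-124,"tz":-200,"rx":0,"ry":0,"rz":0},{"tx":0,"ty":-124,"tz":-200,"rx":0,"ry":0,"rz":0}]'
python3 - <<'E'
from bench import env
from h import *
import cv2
o=env.get_obs();M=R.from_quat(o["ee_rot"]).as_matrix()
print("to low approach, tool mm",1e3*M.T@(np.array([.514,.03,.206])-o["position"]))
f=lambda i,k:cv2.resize(i,None,fx=k,fy=k,interpolation=cv2.INTER_CUBIC)
a=env.camera("side")["pixels"][125:235,300:430];b=env.camera("scene")["pixels"][100:210,215:345];w=env.camera("wrist")["pixels"]
cv2.imwrite("pics/a1.png",np.vstack([np.hstack([f(a,3),f(b,3)]),cv2.resize(w,(390,244)).repeat(1,0) if 0 else np.hstack([cv2.resize(w,(390,244)),np.zeros((244,390,3),np.uint8)])])[:,:,::-1])
E
```

```text
time_s: 1.78
position: [0.514, 0.0367, 0.2611]
ee_rot: [-0.498, 0.503, 0.497, 0.502]
ft_force: [1.1, -0.2, -0.3]
grip_width: -0.0001
to low approach, tool mm [ 5.50722086e+01 -2.83709917e-02 -6.51219399e+00]
```

View pics/a1.png

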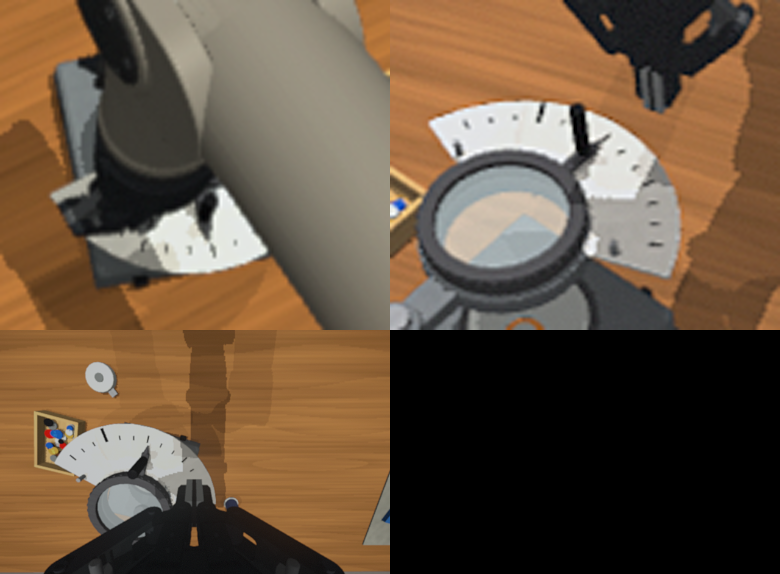

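The wrist view (lower left) shows the shut fingertips on the +y side of the post, clear of it, with the post, pointer and long mark all visible. Descend next, then move toward contact.

```bash
python3 -m pendant '[{"tx":10,"ty":0,"tz":0,"rx":0,"ry":0,"rz":0},{"tx":28,"ty":0,"tz":-2,"rx":0,"ry":0,"rz":0},{"tx":44,"ty":0,"tz":-5,"rx":0,"ry":0,"rz":0},{"tx":54,"ty":0,"tz":-10,"rx":0,"ry":0,"rz":0},{"tx":55,"ty":0,"tz":-18,"rx":0,"ry":0,"rz":0},{"tx":55,"ty":0,"tz":-26,"rx":0,"ry":0,"rz":0},{"tx":55,"ty":0,"tz":-32,"rx":0,"ry":0,"rz":0},{"tx":55,"ty":0,"tz":-36,"rx":0,"ry":0,"rz":0},{"tx":55,"ty":0,"tz":-38,"rx":0,"ry":0,"rz":0}]'
python3 - <<'E'
from bench import env
from h import *
import cv2
c=env.camera("wrist");cv2.imwrite("pics/w2.png",c["pixels"][:,:,::-1])
E
```

```text
time_s: 2.68
position: [0.5136, 0.0018, 0.2074]
ee_rot: [-0.5, 0.501, 0.498, 0.502]
ft_force: [-0.6, -0.5, -0.3]
grip_width: -0.0002
```

View pics/w2.png

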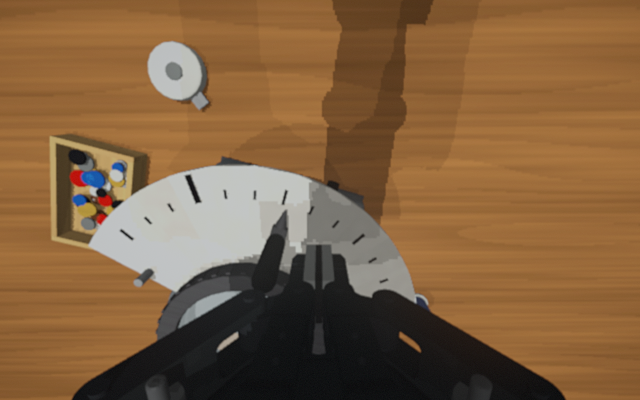

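Wrist view: pointer tip (286,212), long mark (193,189), and fingertips (318,250) a little to the right of the post. Push gently, stopping short first.

```bash
python3 -m pendant '[{"tx":0,"ty":0,"tz":-3,"rx":0,"ry":0,"rz":0},{"tx":0,"ty":0,"tz":-6,"rx":0,"ry":0,"rz":0},{"tx":0,"ty":0,"tz":-9,"rx":0,"ry":0,"rz":0},{"tx":0,"ty":0,"tz":-13,"rx":0,"ry":0,"rz":0},{"tx":0,"ty":0,"tz":-17,"rx":0,"ry":0,"rz":0},{"tx":0,"ty":0,"tz":-21,"rx":0,"ry":0,"rz":0},{"tx":0,"ty":0,"tz":-25,"rx":0,"ry":0,"rz":0},{"tx":0,"ty":0,"tz":-29,"rx":0,"ry":0,"rz":0},{"tx":0,"ty":0,"tz":-32,"rx":0,"ry":0,"rz":0},{"tx":0,"ty":0,"tz":-34,"rx":0,"ry":0,"rz":0}]'
python3 - <<'E'
from bench import env
from h import *
import cv2
c=env.camera("wrist");cv2.imwrite("pics/w3.png",cv2.resize(c["pixels"][120:320,60:380],None,fx=2.5,fy=2.5,interpolation=cv2.INTER_CUBIC)[:,:,::-1])
E
```

```text
time_s: 3.57
position: [0.5128, -0.0316, 0.2063]
ee_rot: [-0.499, 0.501, 0.499, 0.501]
ft_force: [-0.5, 0.6, -0.5]
grip_width: -0.0001
```

View pics/w3.png

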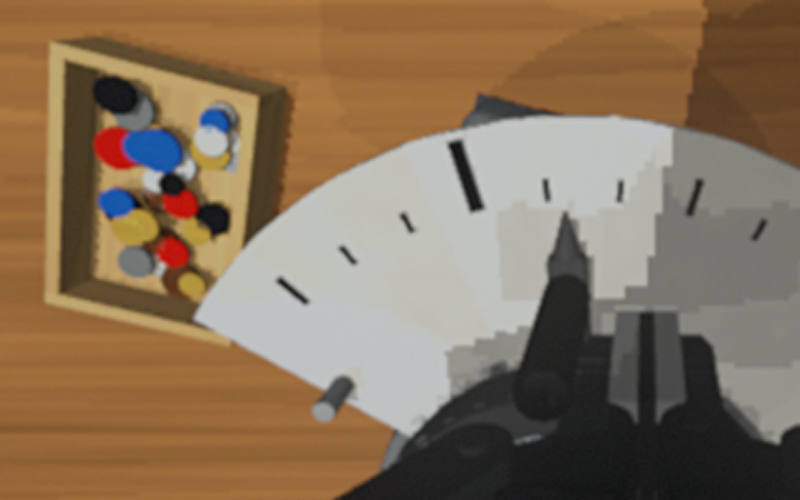

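Crop: pointer tip (566,212), between the 10° and 20° marks; long mark centre (466,176).

```bash
cat >> h.py <<'E'
def meas(c,tip,mark,org=np.array([.5916,-.0491]),m0=.524):
    # align by the long mark's measured place: shift the origin so the mark is at its known radius/angle (yaw -.281)
    g=lambda a,r:-r*np.array([np.cos(a-.281),np.sin(a-.281)])
    m=ray(c,mark,.176)[:2];t=ray(c,tip,.182)[:2];o2=m-g(m0,.112)
    for o in(org,o2):
        q=-(t-o);print("org",o.round(4),"tip a",np.arctan2(q[1],q[0])+.281,"r",np.hypot(*q))
    q=-(m-org);print("mark a",np.arctan2(q[1],q[0])+.281,"r",np.hypot(*q))
E
python3 - <<'E'
from bench import env
from h import *
f=lambda u,v:(60+u/2.5,120+v/2.5)
meas(env.camera("wrist"),f(566,212),f(466,176)); print(env.get_obs()["position"])
E
```

```text
org [ 0.5916 -0.0491] tip a 0.3092139660995474 r 0.1022570525728749
org [ 0.5906 -0.0502] tip a 0.29830061382130707 r 0.1012176144555514
mark a 0.5315613499163241 r 0.11326011368517337
[ 0.5129969  -0.03185918  0.20636975]
```

Lever at about 0.30 rad, so 18 mm of -y travel remains. I'll push 16 and check.

```bash
python3 -m pendant '[{"tx":0,"ty":0,"tz":-2,"rx":0,"ry":0,"rz":0},{"tx":0,"ty":0,"tz":-5,"rx":0,"ry":0,"rz":0},{"tx":0,"ty":0,"tz":-8,"rx":0,"ry":0,"rz":0},{"tx":0,"ty":0,"tz":-11,"rx":0,"ry":0,"rz":0},{"tx":0,"ty":0,"tz":-14,"rx":0,"ry":0,"rz":0},{"tx":0,"ty":0,"tz":-16,"rx":0,"ry":0,"rz":0},{"tx":0,"ty":0,"tz":-16,"rx":0,"ry":0,"rz":0}]'
python3 - <<'E'
from bench import env
from h import *
import cv2
c=env.camera("wrist");cv2.imwrite("pics/w4.png",cv2.resize(c["pixels"][120:320,60:380],None,fx=2.5,fy=2.5,interpolation=cv2.INTER_CUBIC)[:,:,::-1])
E
```

```text
time_s: 4.25
position: [0.5131, -0.0477, 0.2065]
ee_rot: [-0.5, 0.501, 0.499, 0.501]
ft_force: [0.7, -0.7, 0.0]
grip_width: -0.0001
```

View pics/w4.png

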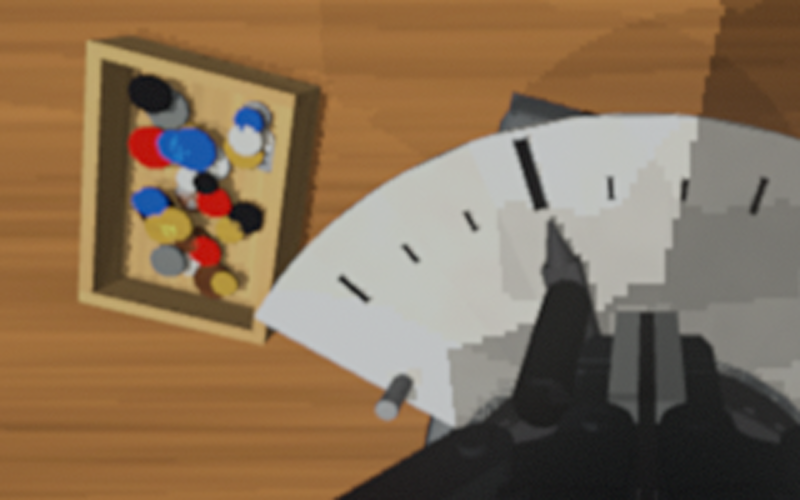

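Crop: pointer tip (551,219), almost at the long mark, centre (531,175).

Run:
```python
from bench import env
from h import *
f=lambda u,v:(60+u/2.5,120+v/2.5)
meas(env.camera("wrist"),f(551,219),f(531,175)); print(env.get_obs()["position"])
```

```text
org [ 0.5916 -0.0491] tip a 0.4996142955853102 r 0.10283092253207714
org [ 0.5904 -0.0498] tip a 0.49585892150355276 r 0.10154901650476353
mark a 0.5270890621739601 r 0.11329207993522883
[ 0.51259617 -0.04759869  0.20633926]
```

0.028 rad left, so push another 2 mm, then back off sideways and rise.

```bash
python3 -m pendant '[{"tx":0,"ty":0,"tz":-1,"rx":0,"ry":0,"rz":0},{"tx":0,"ty":0,"tz":-2,"rx":0,"ry":0,"rz":0},{"tx":0,"ty":0,"tz":-2,"rx":0,"ry":0,"rz":0},{"tx":0,"ty":0,"tz":4,"rx":0,"ry":0,"rz":0},{"tx":0,"ty":0,"tz":16,"rx":0,"ry":0,"rz":0},{"tx":0,"ty":0,"tz":30,"rx":0,"ry":0,"rz":0},{"tx":-15,"ty":0,"tz":36,"rx":0,"ry":0,"rz":0},{"tx":-38,"ty":0,"tz":38,"rx":0,"ry":0,"rz":0},{"tx":-55,"ty":0,"tz":38,"rx":0,"ry":0,"rz":0},{"tx":-60,"ty":0,"tz":38,"rx":0,"ry":0,"rz":0}]'
python3 - <<'E'
from bench import env
from h import *
import cv2
c=env.camera("wrist");cv2.imwrite("pics/w5.png",cv2.resize(c["pixels"][120:320,60:380],None,fx=2.5,fy=2.5,interpolation=cv2.INTER_CUBIC)[:,:,::-1])
c=env.camera("scene");cv2.imwrite("pics/s5.png",cv2.resize(c["pixels"][120:210,215:325],None,fx=6,fy=6,interpolation=cv2.INTER_CUBIC)[:,:,::-1])
E
```

```text
time_s: 5.18
position: [0.5144, -0.0086, 0.2692]
ee_rot: [-0.501, 0.499, 0.498, 0.502]
ft_force: [0.7, -0.9, 0.9]
grip_width: 0.0
```

View pics/w5.png

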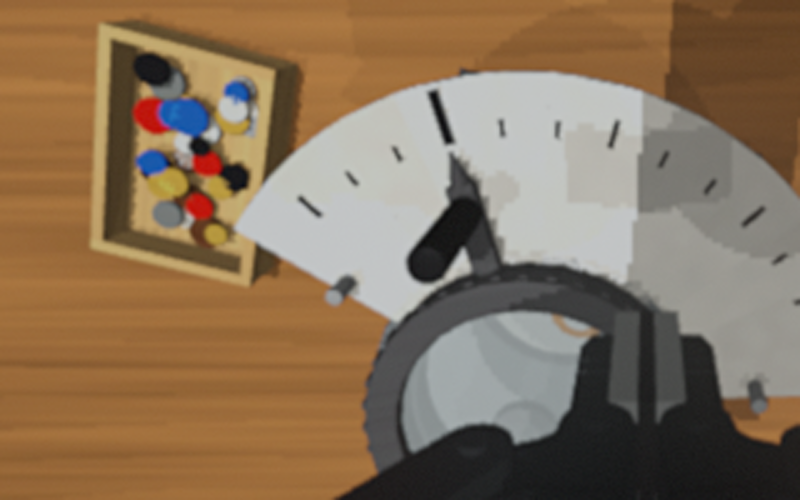

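View pics/s5.png

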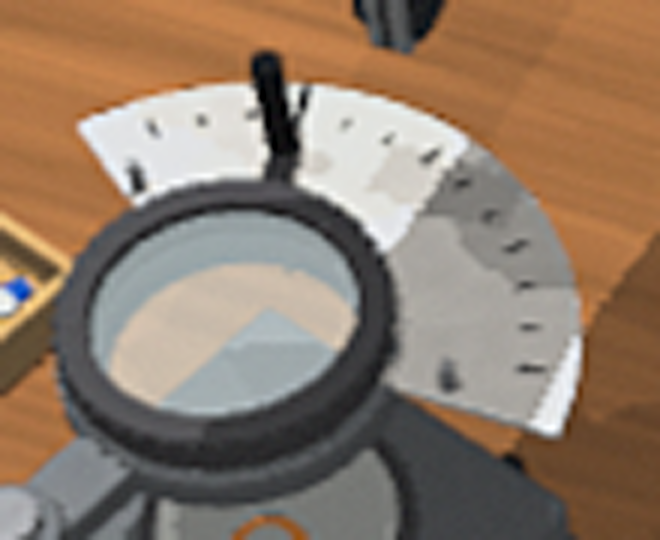

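Wrist crop: pointer tip (454,153) sits just under the long mark, centre (441,117). The scene crop shows the viewer in the same pixels as before, with the fingers clear.

Run:
```python
from bench import env
from h import *
f=lambda u,v:(60+u/2.5,120+v/2.5)
meas(env.camera("wrist"),f(454,153),f(441,117))
c=env.camera("scene");p=ray(c,(215+(265-2.5)/6,120+(60-2.5)/6),.232)[:2];q=[.5916,-.0491]-p
print("post a (scene)",np.arctan2(q[1],q[0])+.281,np.hypot(*q))
```

```text
org [ 0.5916 -0.0491] tip a 0.5014222980719365 r 0.10328047225946424
org [ 0.5889 -0.0496] tip a 0.5026055729184717 r 0.10055237278568661
mark a 0.5224263107560583 r 0.11472493051827516
post a (scene) 0.5101983613297549 0.0812021436797609
```

```bash
python3 -c "
from bench import env
print(env.get_obs()['ft_force']);print(env.job_done())"
```

```text
[ 0.20449426  0.12472054 -0.8772296 ]
the job is handed in; nothing more can be done
None
```

I pushed the lever's post round with the shut fingertips until the pointer stood at the long mark. Then I backed off sideways, rose clear and handed the job in at about 5 s. The hand-in reports no verdict.

- **Pointer angle:** the last checks put the lever at about 0.50 rad from the wrist view and 0.51 rad from the scene view. The goal is 0.524 ± 0.05, so both are inside but slightly short of centre. My reading error is about 0.015 rad.
- **Viewer and things around it:** in the scene crops from before and after, the viewer sits at the same pixels. The tray looked undisturbed. I did not measure the glass button, reel or tape measure again; the fingers stayed above 200 mm and away from them.
- **Forces:** the wrist force read about 1 N or less after every push. The fingers were clear of the viewer at hand-in.
- **What went wrong:** the first move command was refused because every row needs all six keys; nothing moved.

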